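Rehang the sprung-pin hatch on the canister's bin

TASK

The small wooden hatch hangs on the empty bamboo bin; rehang it on the other bin, the one with the steel canister in it. Draw the sprung hinge pin back by pinching its tab towards the fixed tab, lift the hatch off, then drop it into the bare bracket - feel for the right spot, gently, without forcing it - until it is fully down and hangs with the pin sprung home in its hole. Let go of it and leave everything else where it stands.

Things in the scene. Friction and masses are not known exactly. Their poses are not given: they have to be found in the camera images.
- hatch: Hatch, 200 g in all. Origin: middle of its hinge axis; y along the hinge, z up, x out of the bin's front. Bamboo panel 72 wide (y), 6 thick (x), hanging from 8 to 80 mm below the axis. Steel barrel 16 mm diameter, y -56 to +56. A fixed 7 mm stub at each end: to y -68, and to y +62.5 (sleeve of the pin). From the sleeve comes the sprung pin, 6 mm, round tip. Two upright tabs on top.
- pin (a joint): How far the sprung hinge pin is drawn back, m: 0 out (tip at y +71 mm of the hatch), 0.012 fully drawn (tip at y +59, inside its sleeve, hard stop). Spring: 5 N at 0, 9 N at 0.012; it snaps out by itself when let go.
- pinch (a point): Where the jaws' middle belongs when pinching from above, jaws closing along the hatch's y: midway between the tabs' outer faces with the pin drawn, y -6 mm of the hatch, 31 mm above the axis. Grip width over the tabs 50 mm with the pin out, 38 mm drawn. Jaws centred elsewhere push the hatch sideways. Keep fingertips 10 mm or more above the axis.
- pin_tab (a point): Middle of the outer face of the pin's tab, at y +25 mm of the hatch with the pin out, +13 drawn; 30 mm above the axis; moves with the pin. Tab 24 wide (x), 5 thick, top 48 mm above the axis.
- fixed_tab (a point): Middle of the outer face of the hatch's fixed tab, at y -25 mm of the hatch, 30 mm above the axis. Tab 24 wide (x), 5 thick, top 48 mm above the axis.
- empty_bin: Empty bin where the hatch hangs at first; fixed. Bamboo box 120 deep, 180 wide, 108 tall, front opening (54 wide, 36 sill) towards its +x. Origin: on the counter straight below the middle of the hinge axis (126 mm above it), 8 mm ahead of the front face; y along the hinge, z up. Steel bracket on the roof like the other bin's, but centred.
- canister_bin: Bin with the steel canister in it and a bare bracket; fixed, same make and axes as the empty bin. The steel bracket is screwed down firmly through slotted holes and may stand up to 10 mm off the bin's middle along y. This shift is not in any reading: it must be felt or seen.
- bare_hinge (a point): Middle of the bare bracket's hinge axis if it stood centred; 126 mm up, axes as the bin's; true in x, z, up to 10 mm off along y. Two cheeks, inner faces 57.5 mm either side of the bracket's middle (barrel play 1.5 mm each side), outer faces 75, tops 12 mm above the axis, x -24 to +15. Seated, the hatch's origin is at this height; off the spot along y the barrel lands on a cheek top 20 mm higher.
- bare_slot (a point): The slot for the stub in the bare bracket's -y cheek, at its floor, if the bracket stood centred (same unknown shift along y): 11 mm wide (x), open at the top, floor 3.5 mm below the hinge axis. The +y cheek has a like slot for the sleeve in its inner 6.5 mm.
- bare_hole (a point): The closed hole for the pin in the outer plate of the bare bracket's +y cheek, on the plate's inner face, 64 mm from the bracket's middle, if the bracket stood centred (same unknown shift along y). 12 mm wide (x), 5 mm below to 5 mm above the hinge axis, right through. The pin must stay drawn while the hatch goes down.
- canister: Closed steel canister, 51 mm diameter, 79 tall, standing in its bin. Origin: middle of its foot.
- mug: Stoneware mug, 82 mm diameter, 88 tall. Origin: middle of its foot. Leave alone.
- kettle: Black gooseneck kettle, 140 mm diameter, 121 tall, on the tray. Origin: middle of its foot. Leave alone.
- carafe: Glass carafe with the white dripper on it, 110 mm diameter, 175 tall, on the tray. Origin: middle of its foot. Leave alone.
- grinder: Steel hand grinder, 48 mm diameter, 152 tall, crank knob up to 197. Origin: middle of its foot. Leave alone.
There are look-alikes about, which are no part of the job. What is shaped like the hatch but pink or red is not meant.

How it is judged:
On the way, in this order (a step that is already met when the one before it is completed fails the run):
1. the pin is drawn back while the hatch still sits in the empty bin's bracket (value of joint pin above 0.009 m and distance between hatch and empty_bin below 0.131 m), for 0.1 s.
2. the hatch is lifted off, clear above the empty bin's bracket (z of hatch in the frame of empty_bin above 0.16 m), for 0.1 s.
At the end, for the whole second after the job is handed in: The hatch hangs on the canister's bin: hinge axis within 4 mm of seated height, 5 mm front to back, 12 mm of the bin's middle along the hinge, in line with the bin to 0.1 rad, upright within 0.15 rad, pin less than 3 mm drawn, at rest and let go (z of hatch in the frame of bare_hinge between -0.004 and 0.004 m and x of hatch in the frame of bare_hinge between -0.005 and 0.005 m and y of hatch in the frame of bare_hinge between -0.012 and 0.012 m and value of joint pin below 0.003 m and angle between hatch's own z axis and vertical below 0.15 rad and angle between the y axis of hatch and the y axis of canister_bin, either way round below 0.1 rad and linear speed of hatch below 0.02 m/s and contact force between hatch and the fingers below 0.1 N); the robot touches nothing.
It fails at once if the hatch or its pin is forced against a bin or bracket with more than 35 N (contact force between hatch and empty_bin above 35 N or contact force between hatch and canister_bin above 35 N).
It fails at once if the mug, kettle, carafe, grinder or canister is moved by more than 15 mm (distance of any of mug, kettle, carafe, grinder, canister from where it was at the start of the episode above 0.015 m).
It also fails if it takes over 58 s, if anything falls off the work surface, if the arm or the gripper's body presses on something with over 40 N, if the wrist force passes 120 N, or if a joint passes its speed limit or range.

ROBOT

A 6-joint arm with a two-finger parallel gripper is mounted at the origin on the work surface. World frame = base frame: x ahead of the robot, y to its left, z up, the work surface at z = 0. Lengths are in m, angles in rad, forces in N, time in s.
With the tool pointing down it reaches from about 0.3 to 0.75 m from the base axis. Payload 8.5 kg.
Tool frame: the origin (TCP) lies on the centre line of the jaws, within the pads' length; the fingertips stand 25 mm ahead of it and the grasp point (between the pads) lies 6 mm ahead of it; z points along the fingers, y is the line along which they close (so a half turn about z gives the same grasp; the last joint's range is limited). The gripper opens to 88 mm and grips with 3 to 60 N. Pads are 18 mm wide; open, the fingers measure 123 mm over their backs; the gripper's body (75 mm by 187 mm) begins 45 mm behind the grasp point.
Start: joints at [-1.355, 0.381, 1.297, -0, 1.464, -0.215], TCP at [0.23, -0.5, 0.264] pointing down, gripper open.
Joint ranges: [-3.11, 3.11], [-0.89, 2.33], [0.22, 2.48], [-1.42, 4.56], [0.17, 2.85], [-2.88, 2.88]. Speed limits (rad/s): [2.39, 2.39, 3.14, 3.14, 3.14, 3.14].

INTERFACE

Orientations are given as a unit quaternion [w, x, y, z].
In Python, from workcell import arm, imaging, job_done gives the robot as it stands. The module is installed in compiled form; this text tells all that it offers.
- The arm moves only by the tool move_arm, never from a script. Its argument "steps" is a list of rows, each a list of 2 entries, a list of its own where there are three numbers: the shift along the tool's x, y, z in cm, then the turn, a rotation vector about the tool's x, y, z in rad. A call has 1 to 20 rows; each row is the pose to reach, as a shift and turn from the pose commanded when the call began, along the tool's axes at that moment; what a row does not reach only later rows make up. A row lasts 1/10 s, in which the tool goes at most 50 mm and 8.59 degrees, less where a joint would pass 70% of its speed; a pose out of reach is approached as far as the arm can. A call with a gripper value outside its range is refused whole. "gripper" is the closure, from 0 (fully open) to 1 (shut), set as the call begins (left out, the last holds). The fingers move at their own pace and stop on an object; "grip_force" is the grip in N (left out, the last holds). Time passes only in rows, so rows that repeat a pose let the fingers close. It gives the time, the measured TCP pose, the force, the opening and the grip force at its end, in the units of the state.
- arm.state(): the state, without advancing time (a new reading comes with each control period).
- imaging.camera(name): name is "scene" or "top"; returns a dict with "pixels" (420x560x3 uint8, red, green, blue), "K" (3x3 intrinsics, pixels), "R" (3x3) and "t" (3): a world point X has camera coordinates R X + t. Camera axes: x right, y down, z forward; pixel columns grow to the right and rows downward; lengths in m; the calibration is good to about 2 mm. A picture is of the moment at which its call begins. There is no depth.
- job_done(): hands the job in; it is judged then, once.
The state is a dict: "t": time; "q": joint angles; "joint_velocities": joint speeds; "tau": joint torques, N m; "tool_pos": TCP position; "tcp_rot": TCP orientation; "ft_force": force on the tool from outside, world axes, zero at the start; "moment": the same for the moment, N m; "gripper_width": finger opening in m; "grip_force": force on a finger pad.
Only numpy, scipy, OpenCV 4.12 (cv2) and the standard library are available. Lean on these libraries where they do the work, as an engineer would, in place of code of your own. Each camera call takes 0.05 s, during which the arm holds its last target. There are 200 camera calls.

## Working session

There is one attempt and no reset: what is moved stays moved. The work goes in short steps, Python scripts to look and compute and a tool call to move; the robot and the scene stay as the last step left them, time stands still between calls to the robot, and variables do not carry over. Pictures are saved under pics/ and viewed, at most 10 in all, crops included, and the job is handed in when it is done.

Besides the shell and the picture viewer there is one more tool, called after "Call:" as name(argument=value, ...), one argument or row to a line, values as JSON. move_arm: Moves the arm, as the interface text tells. Its arguments: {"type":"object","properties":{"steps":{"type":"array"},"gripper":{"type":"number"},"grip_force":{"type":"number"}},"required":["steps"]}

```bash
mkdir -p pics
python3 - <<'E'
from workcell import arm, imaging
import cv2,numpy as np,pickle
d={}
for n in("scene","top"):
    c=imaging.camera(n);d[n]=c
    cv2.imwrite(f"pics/{n}0.png",cv2.cvtColor(c["pixels"],cv2.COLOR_RGB2BGR))
    print(n,c["K"].tolist(),np.round(c["R"],4).tolist(),np.round(c["t"],4))
pickle.dump(d,open("c0.pkl","wb"))
s=arm.state();print({k:np.round(v,3) for k,v in s.items()})
E
```

```text
scene [[543.6062500432995, 0.0, 273.8000242904166], [0.0, 543.6062500432995, 214.29908534410526], [0.0, 0.0, 1.0]] [[-0.2516, 0.9678, 0.0008], [0.7011, 0.1829, -0.6892], [-0.6672, -0.1728, -0.7246]] [ 0.1996 -0.3601  2.4129]
top [[498.1503749181698, 0.0, 282.2171150125194], [0.0, 498.1503749181698, 210.56637300985736], [0.0, 0.0, 1.0]] [[0.0168, -0.9998, 0.0129], [-0.9928, -0.0182, -0.1186], [0.1188, -0.0109, -0.9929]] [-0.0775  0.6135  1.6591]
{'t': np.float64(0.1), 'q': array([-1.355,  0.381,  1.298,  0.   ,  1.464, -0.215]), 'joint_velocities': array([ 0.001,  0.002, -0.002,  0.001, -0.001, -0.   ]), 'tau': array([ 4.0000e-03, -4.3865e+01, -2.2491e+01,  7.1000e-02,  3.4000e-02,
       -0.0000e+00]), 'tool_pos': array([ 0.23 , -0.5  ,  0.263]), 'tcp_rot': array([-0.001,  0.977,  0.214,  0.   ]), 'ft_force': array([ 0.515, -0.139,  0.395]), 'moment': array([-0.007,  0.091,  0.011]), 'grip_force': np.float64(0.0), 'gripper_width': np.float64(0.088)}
```

View pics/scene0.png

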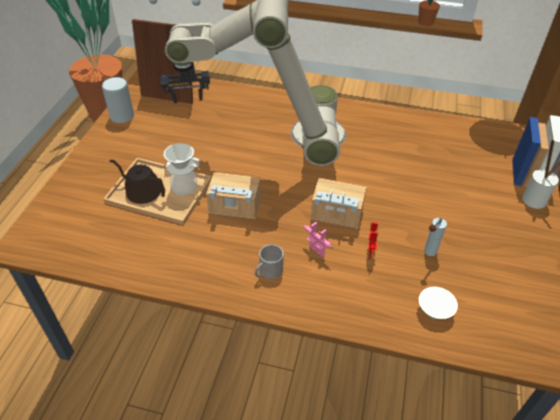

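View pics/top0.png

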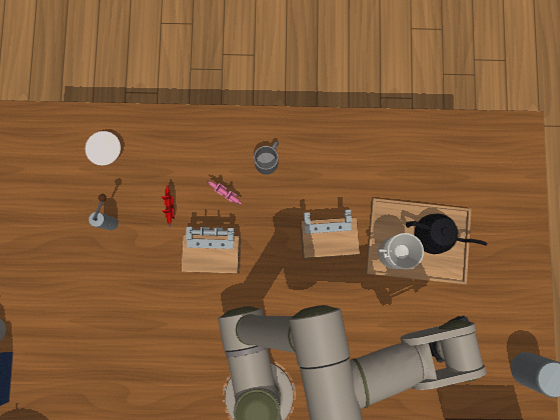

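Run:
```python
import cv2,numpy as np,pickle
d=pickle.load(open("c0.pkl","rb"))
def cr(n,x,y,w=72,h=54,f=5.5):
    i=cv2.cvtColor(d[n]["pixels"],cv2.COLOR_RGB2BGR)[y:y+h,x:x+w]
    i=cv2.resize(i,None,fx=f,fy=f,interpolation=cv2.INTER_CUBIC)
    for k in range(0,w,10): cv2.putText(i,str(x+k),(int(k*f),8),0,.3,(255,255,255),1);cv2.line(i,(int((k+.5)*f),10),(int((k+.5)*f),14),(255,255,255),1)
    for k in range(0,h,10): cv2.putText(i,str(y+k),(0,int((k+.5)*f)+3),0,.3,(255,255,255),1)
    return i
a=np.vstack([np.hstack([cr("top",175,218),cr("top",295,200)]),np.hstack([cr("scene",303,174),cr("scene",198,168)])])
cv2.imwrite("pics/crop.png",a);print(a.shape)
```

```text
(594, 792, 3)
```

View pics/crop.png

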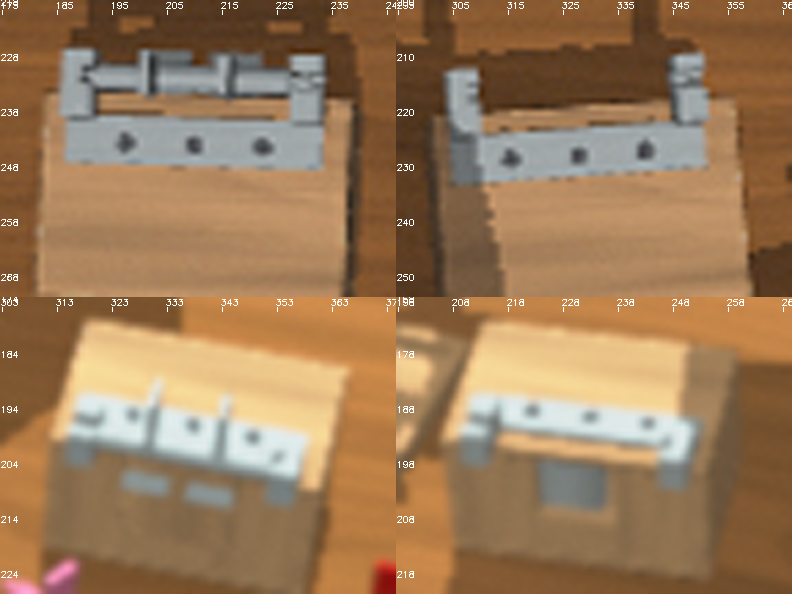

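```bash
cat > h.py <<'E'
import cv2,numpy as np
def ray(c,u,v,z):
    K,R,t=(np.array(c[k]) for k in "KRt");C=-R.T@t
    d=R.T@np.linalg.inv(K)@np.array([u,v,1.]);return C+d*(z-C[2])/d[2]
def woodness(c):
    p=c["pixels"].astype(float);return (p[...,0]-p[...,2])/(p.sum(2)+1)
def cross(f,lo,hi,th,first=True):
    # subpixel crossings of f between lo..hi
    i=np.arange(lo,hi);k=np.where((f[i]-th)*(f[i+1]-th)<0)[0]
    return [round(float(i[j]+(th-f[i[j]])/(f[i[j]+1]-f[i[j]])),2) for j in k]
E
python3 - <<'E'
from h import *;import pickle
c=pickle.load(open("c0.pkl","rb"))["top"];w=woodness(c)
print("C",-np.array(c["R"]).T@c["t"])
np.set_printoptions(linewidth=220)
for nm,us,vs in(("E",(184,237),range(228,250,2)),("B",(302,356),range(210,236,2))):
    print(nm)
    for v in vs: print("row",v,cross(w[v],us[0],us[1],.12))
    for u in range(us[0]+2,us[1]-1,5): print("col",u,cross(w[:,u],vs[0]-5,vs[-1]+4,.12))
E
```

```text
C [ 0.41325029 -0.04827816  1.72101466]
E
row 228 [185.86, 192.85, 199.71, 209.36, 212.52, 222.22, 226.89, 233.67]
row 230 [185.57, 233.59]
row 232 [185.61, 233.91]
row 234 [185.04, 233.48]
row 236 [185.14, 192.26, 226.94, 233.62]
row 238 [184.95, 192.21, 226.99, 233.59]
row 240 [186.16, 233.5]
row 242 [186.14, 233.53]
row 244 [186.21, 233.49]
row 246 [185.96, 233.48]
row 248 [214.28, 233.42]
col 186 [226.82, 238.87, 245.6, 246.08]
col 191 [226.31, 247.54]
col 196 [229.17, 234.47, 238.42, 247.54]
col 201 [226.59, 235.08, 238.44, 247.65]
col 206 [226.7, 234.88, 238.46, 247.78]
col 211 [229.64, 234.63, 238.58, 247.91]
col 216 [226.97, 235.76, 239.03, 248.27]
col 221 [227.36, 235.56, 239.06, 248.4]
col 226 [229.8, 235.28, 239.35, 248.57]
col 231 [227.69, 248.68]
B
row 210 [344.37, 350.53]
row 212 [305.12, 309.13, 344.26, 350.51]
row 214 [303.21, 309.66, 343.82, 350.0]
row 216 [303.3, 309.34, 344.33, 351.18]
row 218 [303.56, 309.59, 344.34, 351.52]
row 220 [303.6, 310.23, 344.52, 351.49]
row 222 [303.64, 310.4, 336.28, 350.43]
row 224 [304.13, 350.78]
row 226 [303.92, 351.12]
row 228 [304.11, 351.09]
row 230 [304.23, 350.94]
row 232 [304.34, 324.55]
row 234 []
col 304 [212.54, 223.37, 225.81, 226.34]
col 309 [211.88, 233.4]
col 314 [223.47, 232.67]
col 319 [223.42, 232.5]
col 324 [222.6, 232.16]
col 329 [222.49, 231.65]
col 334 [222.34, 231.47]
col 339 [221.58, 230.86]
col 344 [210.56, 211.53, 212.53, 214.57, 221.44, 230.65]
col 349 [209.12, 230.36]
col 354 []
```

Run:
```python
from h import *;import pickle
c=pickle.load(open("c0.pkl","rb"))["top"];w=woodness(c)
np.set_printoptions(precision=4,suppress=True)
for nm,cols,v0,v1,rows,l,r,ch in(("E",range(190,231),244,251,range(241,246),186.14,233.5,(range(187,191),range(228,232),224,230)),("B",range(313,349),228,236,range(225,230),304.1,351.0,(range(305,308),range(346,350),206,216))):
    P=[]
    for u in cols:
        k=cross(w[:,u],v0,v1,.12)
        if k:P.append(ray(c,u,k[-1],.112)[:2])
    P=np.array(P);b=np.polyfit(P[:,1],P[:,0],1)
    yaw=-np.arctan(b[0]); ey=np.array([-np.sin(yaw),np.cos(yaw)]);ex=np.array([np.cos(yaw),np.sin(yaw)])
    vm=np.mean(rows);L=ray(c,l,vm,.112)[:2];Rr=ray(c,r,vm,.112)[:2];M=(L+Rr)/2
    back=np.array([np.polyval(b,M[1]),M[1]]);back-=0
    print(nm,"yaw",yaw,"mid",M,"width",(L-Rr)@ey,"backline@mid",back, "resid",np.std(P[:,0]-np.polyval(b,P[:,1])))
    # front ends of cheeks (z .138)
    for C in ch[:2]:
        F=[ray(c,u,cross(w[:,u],ch[2],ch[3],.12)[0],.138)[:2] for u in C if cross(w[:,u],ch[2],ch[3],.12)]
        print(" cheek front along x from back:",[round(float((f-back)@ex),4) for f in F])
    if nm=="E":
        for u in(196,211,226):
            k=cross(w[:,u],227,237,.12);print(" barrel",u,[round(float((ray(c,u,q,.126)[:2]-back)@ex),4) for q in k])
    ## cheek outer top
    for v,a,bb in ((230,185.57,233.59),(232,185.6,233.9)) if nm=="E" else ((218,303.56,351.52),(220,303.6,351.49)):
        A=ray(c,a,v,.138)[:2];B=ray(c,bb,v,.138)[:2];print(" cheekmid rel plate mid y",((A+B)/2-M)@ey,"w",(A-B)@ey)
```

```text
E yaw -0.014691260498634283 mid [0.4963 0.1655] width 0.15224399326885424 backline@mid [0.4803 0.1655] resid 0.00031650139896945715
 cheek front along x from back: [0.0657, 0.0656, 0.0659, 0.066]
 cheek front along x from back: [0.0652, 0.0655, 0.0656, 0.0656]
 barrel 196 [0.0582, 0.0412]
 barrel 211 [0.0582, 0.0422]
 barrel 226 [0.0593, 0.0417]
 cheekmid rel plate mid y -0.0007052519889141315 w 0.15233722808212857
 cheekmid rel plate mid y -0.0015551425534464022 w 0.15315425814108288
B yaw 0.08771579631707102 mid [ 0.5548 -0.2139] width 0.15197838250356976 backline@mid [ 0.5392 -0.2139] resid 0.00030045256927390497
 cheek front along x from back: [0.0665, 0.0669, 0.0667]
 cheek front along x from back: [0.0655, 0.0661, 0.0659, 0.0661]
 cheekmid rel plate mid y 0.0005370992812924863 w 0.1532346705570902
 cheekmid rel plate mid y 0.0010463698392918295 w 0.1529370895174048
```

```bash
cat >> h.py <<'E'
from scipy.spatial.transform import Rotation as Ro
def goal(x,y,z,yaw):
    from workcell import arm
    s=arm.state();q=s["tcp_rot"];R=Ro.from_quat(np.r_[q[1:],q[0]])
    G=Ro.from_matrix(np.array([[np.cos(yaw),np.sin(yaw),0],[np.sin(yaw),-np.cos(yaw),0],[0,0,-1]]))
    print("shift cm",np.round(R.inv().apply(np.array([x,y,z])-s["tool_pos"])*100,2),"turn",np.round((R.inv()*G).as_rotvec(),4),
     "pos",np.round(s["tool_pos"],4),"w",round(float(s["gripper_width"]),4),"F",np.round(s["ft_force"],1),"g",round(float(s["grip_force"]),1),"t",s["t"])
E
python3 -c "
from h import *
goal(.5307,.1588,.24,-.0147)"
```

```text
shift cm [ 54.85 -47.25   2.39] turn [-0.0013  0.      0.4455] pos [ 0.2296 -0.4996  0.2632] w 0.0881 F [ 0.5 -0.1  0.4] g 0.0 t 0.1
```

Call:
move_arm(
  steps=[
    [[4, -3.5, 0], [0, 0, 0.1]],
    [[8, -7, 0], [0, 0, 0.2]],
    [[12, -10.5, 0], [0, 0, 0.3]],
    [[16, -14, 0], [0, 0, 0.4]],
    [[20, -17, 0], [0, 0, 0.4455]],
    [[24, -20.5, 0], [0, 0, 0.4455]],
    [[28, -24, 0], [0, 0, 0.4455]],
    [[32, -27.5, 0], [0, 0, 0.4455]],
    [[36, -31, 0], [0, 0, 0.4455]],
    [[40, -34.5, 0], [0, 0, 0.4455]],
    [[44, -38, 0], [0, 0, 0.4455]],
    [[48, -41.3, 0], [0, 0, 0.4455]],
    [[51, -44, 0], [0, 0, 0.4455]],
    [[53, -45.7, 0.5], [0, 0, 0.4455]],
    [[54.85, -47.25, 1.5], [0, 0, 0.4455]],
    [[54.85, -47.25, 2.39], [0, 0, 0.4455]],
    [[54.85, -47.25, 2.39], [0, 0, 0.4455]],
    [[54.85, -47.25, 2.39], [0, 0, 0.4455]],
  ],
  gripper=0.18,
  grip_force=20,
)

```text
t: 1.9
tool_pos: [0.5304, 0.1576, 0.2399]
tcp_rot: [0.0, 1.0, -0.008, -0.0]
ft_force: [0.2, -0.1, 0.5]
gripper_width: 0.0727
grip_force: 0.0
```

Run:
```python
from h import *;from workcell import imaging;import pickle
goal(.5307,.1588,.165,-.0147)
a=[];d={}
for n,x,y in(("scene",290,150),("top",165,200)):
    c=imaging.camera(n);d[n]=c
    i=cv2.cvtColor(c["pixels"],cv2.COLOR_RGB2BGR)[y:y+75,x:x+100];a.append(cv2.resize(i,None,fx=4,fy=4,interpolation=cv2.INTER_CUBIC))
c=d["scene"];b=cv2.resize(cv2.cvtColor(c["pixels"],cv2.COLOR_RGB2BGR)[160:220,190:270],(400,300),interpolation=cv2.INTER_CUBIC)
c=d["top"];b2=cv2.resize(cv2.cvtColor(c["pixels"],cv2.COLOR_RGB2BGR)[200:260,290:370],(400,300),interpolation=cv2.INTER_CUBIC)
cv2.imwrite("pics/a1.png",np.vstack([np.hstack(a),np.hstack([b,b2])]));pickle.dump(d,open("c1.pkl","wb"))
```

```text
shift cm [ 0.03 -0.12  7.49] turn [ 0.0003  0.0005 -0.0011] pos [0.5304 0.1576 0.2399] w 0.0727 F [ 0.2 -0.1  0.5] g 0.0 t 1.9
```

View pics/a1.png

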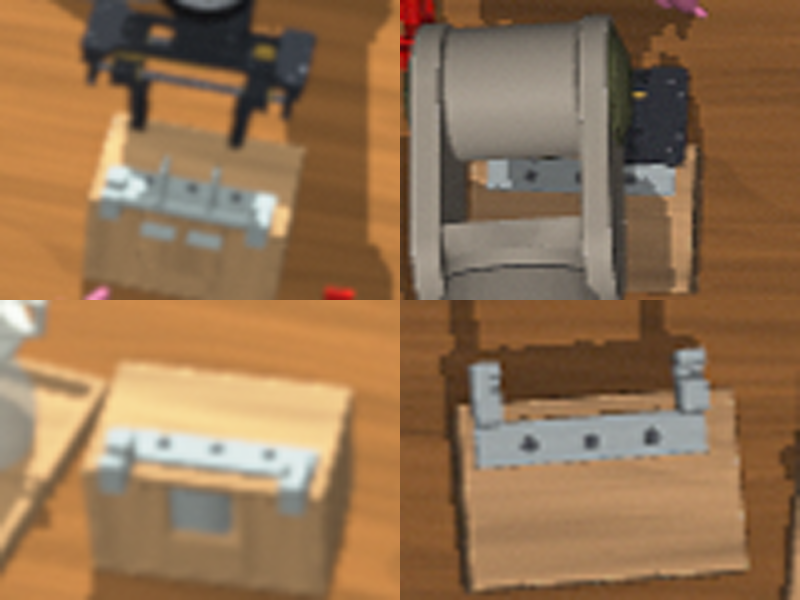

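Call:
move_arm(
  steps=[
    [[0.03, -0.12, 1.5], [0, 0, 0]],
    [[0.03, -0.12, 3], [0, 0, 0]],
    [[0.03, -0.12, 4.2], [0, 0, 0]],
    [[0.03, -0.12, 5.2], [0, 0, 0]],
    [[0.03, -0.12, 6.2], [0, 0, 0]],
    [[0.03, -0.12, 7], [0, 0, 0]],
    [[0.03, -0.12, 7.5], [0, 0, 0]],
    [[0.03, -0.12, 7.5], [0, 0, 0]],
    [[0.03, -0.12, 7.5], [0, 0, 0]],
  ],
)

```text
t: 2.9
tool_pos: [0.5312, 0.1599, 0.1651]
tcp_rot: [-0.0, 1.0, -0.007, 0.0]
ft_force: [0.3, -0.5, 0.1]
gripper_width: 0.0721
grip_force: 0.0
```

Run:
```python
from h import *;from workcell import imaging;import pickle
goal(.5307,.1588,.165,-.0147)
c=imaging.camera("scene")
i=cv2.cvtColor(c["pixels"],cv2.COLOR_RGB2BGR)[160:220,300:380];cv2.imwrite("pics/a2.png",cv2.resize(i,None,fx=6,fy=6,interpolation=cv2.INTER_CUBIC))
c=pickle.load(open("c1.pkl","rb"))["top"];w=woodness(c)
for v in range(210,232,2): print("row",v,cross(w[v],300,356,.12))
P=np.array([ray(c,u,cross(w[:,u],227,236,.12)[-1],.112)[:2] for u in range(308,349)]);b=np.polyfit(P[:,1],P[:,0],1);print("yaw",-np.arctan(b[0]),b)
```

```text
shift cm [-0.05  0.11  0.01] turn [-0.     -0.0004  0.    ] pos [0.5312 0.1599 0.1651] w 0.0721 F [ 0.3 -0.5  0.1] g 0.0 t 2.9
row 210 [344.39, 350.52]
row 212 [305.25, 309.11, 344.19, 350.54]
row 214 [303.13, 309.69, 343.85, 349.99]
row 216 [303.34, 309.38, 344.36, 351.19]
row 218 [303.59, 309.63, 344.34, 351.53]
row 220 [303.61, 310.25, 344.5, 351.49]
row 222 [303.55, 310.38, 336.39, 350.42]
row 224 [304.21, 350.74]
row 226 [303.99, 351.13]
row 228 [304.18, 351.1]
row 230 [304.25, 350.92]
yaw 0.08829600017624534 [-0.08852618  0.52020451]
```

View pics/a2.png

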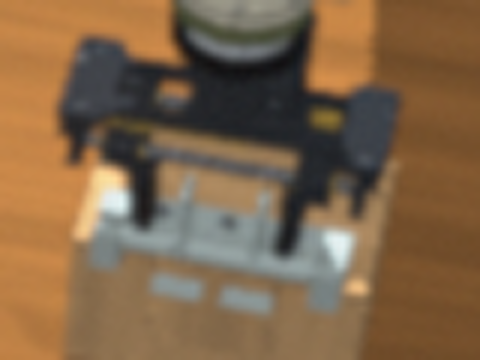

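Call:
move_arm(
  steps=[
    [[-0.05, 0.11, 0], [0, 0, 0]],
    [[-0.05, 0.11, 0], [0, 0, 0]],
    [[-0.05, 0.11, 0], [0, 0, 0]],
  ],
)

```text
t: 3.25
tool_pos: [0.5306, 0.1587, 0.165]
tcp_rot: [-0.0, 1.0, -0.007, 0.0]
ft_force: [1.1, 0.0, -0.6]
gripper_width: 0.0724
grip_force: 0.0
```

Call:
move_arm(
  steps=[
    [[0, 0, 0], [0, 0, 0]],
    [[0, 0, 0], [0, 0, 0]],
    [[0, 0, 0], [0, 0, 0]],
    [[0, 0, 0], [0, 0, 0]],
    [[0, 0, 0], [0, 0, 0]],
    [[0, 0, 0], [0, 0, 0]],
    [[0, 0, 0], [0, 0, 0]],
    [[0, 0, 0], [0, 0, 0]],
    [[0, 0, 0], [0, 0, 0]],
    [[0, 0, 0], [0, 0, 0]],
    [[0, 0, 0], [0, 0, 0]],
    [[0, 0, 0], [0, 0, 0]],
  ],
  gripper=0.65,
  grip_force=22,
)

```text
t: 4.45
tool_pos: [0.5306, 0.1587, 0.1649]
tcp_rot: [0.0, 1.0, -0.007, 0.0]
ft_force: [0.2, 0.2, 0.7]
gripper_width: 0.0378
grip_force: 22.0
```

Call:
move_arm(
  steps=[
    [[0, 0, -0.4], [0, 0, 0]],
    [[0, 0, -0.8], [0, 0, 0]],
    [[0, 0, -1.3], [0, 0, 0]],
    [[0, 0, -2], [0, 0, 0]],
    [[0, 0, -3], [0, 0, 0]],
    [[0, 0, -4], [0, 0, 0]],
    [[0, 0, -5.5], [0, 0, 0]],
    [[0, 0, -7], [0, 0, 0]],
    [[0, 0, -8.5], [0, 0, 0]],
    [[0, 0, -10], [0, 0, 0]],
    [[0, 0, -11.5], [0, 0, 0]],
    [[0, 0, -12], [0, 0, 0]],
    [[0, 0, -12], [0, 0, 0]],
    [[0, 0, -12], [0, 0, 0]],
  ],
)

```text
t: 5.85
tool_pos: [0.5303, 0.1587, 0.2844]
tcp_rot: [0.0, 1.0, -0.007, -0.0]
ft_force: [-0.9, 0.2, -3.1]
gripper_width: 0.0375
grip_force: 22.0
```

Run:
```python
from h import *
# bracket B mid: plate rows 224-230 & backline from c1
import pickle
c=pickle.load(open("c1.pkl","rb"))["top"];yaw=.088
L=ray(c,304.16,227,.112)[:2];R=ray(c,350.97,227,.112)[:2];M=(L+R)/2
A=(ray(c,303.6,219,.138)[:2]+ray(c,351.5,219,.138)[:2])/2
ex=np.array([np.cos(yaw),np.sin(yaw)]);ey=np.array([-np.sin(yaw),np.cos(yaw)])
back=np.array([np.polyval([-.08853,.5202],M[1]),M[1]])
H=back+.0505*ex
print("M",M,"A y rel",(A-M)@ey,"H",H)
p=H-.006*ey;print("pinch",p);goal(p[0],p[1],.285,yaw)
```

```text
M [ 0.5548147  -0.21394319] A y rel 0.0008096272939899802 H [ 0.58944498 -0.20950492]
pinch [ 0.5899723  -0.21548171]
shift cm [ 6.52 37.33 -0.07] turn [ 0.      0.0009 -0.1027] pos [0.5303 0.1587 0.2844] w 0.0375 F [-0.9  0.2 -3.1] g 22.0 t 5.85
```

Call:
move_arm(
  steps=[
    [[0.3, 1, 0], [0, 0, 0]],
    [[0.6, 3, 0], [0, 0, -0.01]],
    [[1, 5.5, 0], [0, 0, -0.02]],
    [[1.4, 8, 0], [0, 0, -0.03]],
    [[1.9, 11, 0], [0, 0, -0.04]],
    [[2.4, 14, 0], [0, 0, -0.05]],
    [[3, 17, 0], [0, 0, -0.06]],
    [[3.5, 20, 0], [0, 0, -0.07]],
    [[4, 23, 0], [0, 0, -0.08]],
    [[4.5, 26, 0], [0, 0, -0.09]],
    [[5, 29, 0], [0, 0, -0.1]],
    [[5.5, 31.5, 0], [0, 0, -0.103]],
    [[6, 34, 0], [0, 0, -0.103]],
    [[6.3, 35.8, 0], [0, 0, -0.103]],
    [[6.5, 36.8, 0], [0, 0, -0.103]],
    [[6.52, 37.33, 0], [0, 0, -0.103]],
    [[6.52, 37.33, 0], [0, 0, -0.103]],
    [[6.52, 37.33, 0], [0, 0, -0.103]],
    [[6.52, 37.33, 0], [0, 0, -0.103]],
  ],
)

```text
t: 7.75
tool_pos: [0.5903, -0.2146, 0.2851]
tcp_rot: [-0.0, 0.999, 0.045, 0.0]
ft_force: [0.3, 0.2, -1.4]
gripper_width: 0.0374
grip_force: 22.0
```

Run:
```python
from h import *;from workcell import imaging
goal(.58997,-.2155,.193,.088)
a=[]
for n,x,y in(("scene",185,140),("top",290,180)):
    c=imaging.camera(n)
    i=cv2.cvtColor(c["pixels"],cv2.COLOR_RGB2BGR)[y:y+90,x:x+80];a.append(cv2.resize(i,None,fx=5,fy=5,interpolation=cv2.INTER_CUBIC))
cv2.imwrite("pics/a3.png",np.hstack(a))
```

```text
shift cm [-0.04  0.09  9.21] turn [-0.     -0.0002  0.0013] pos [ 0.5903 -0.2146  0.2851] w 0.0374 F [ 0.3  0.2 -1.4] g 22.0 t 7.75
```

View pics/a3.png

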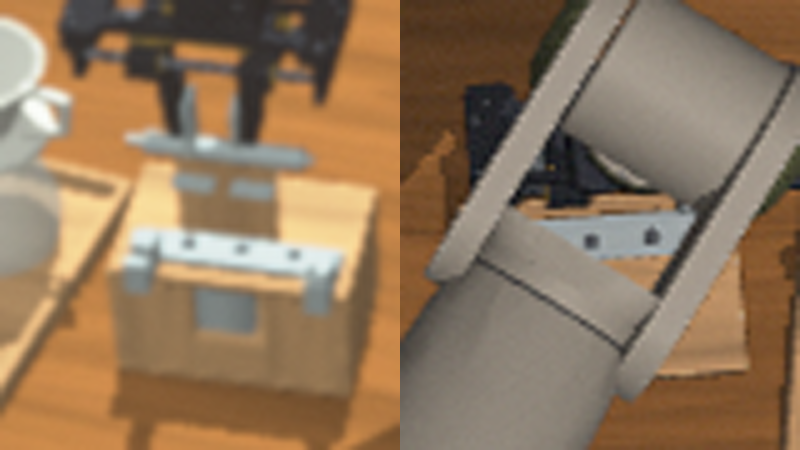

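Call:
move_arm(
  steps=[
    [[-0.04, 0.09, 1], [0, 0, 0]],
    [[-0.04, 0.09, 2.5], [0, 0, 0]],
    [[-0.04, 0.09, 4], [0, 0, 0]],
    [[-0.04, 0.09, 5.5], [0, 0, 0]],
    [[-0.04, 0.09, 7], [0, 0, 0]],
    [[-0.04, 0.09, 8], [0, 0, 0]],
    [[-0.04, 0.09, 8.8], [0, 0, 0]],
    [[-0.04, 0.09, 9.2], [0, 0, 0]],
    [[-0.04, 0.09, 9.2], [0, 0, 0]],
    [[-0.04, 0.09, 9.2], [0, 0, 0]],
    [[-0.04, 0.09, 9.2], [0, 0, 0]],
    [[-0.04, 0.09, 9.2], [0, 0, 0]],
  ],
)

```text
t: 9.05
tool_pos: [0.5901, -0.2165, 0.1933]
tcp_rot: [0.0, 0.999, 0.044, 0.0]
ft_force: [-0.6, 0.0, -1.9]
gripper_width: 0.0375
grip_force: 22.0
```

Run:
```python
from h import *;from workcell import imaging
goal(.58997,-.2155,.183,.088)
c=imaging.camera("scene")
i=cv2.cvtColor(c["pixels"],cv2.COLOR_RGB2BGR)[160:220,190:270];cv2.imwrite("pics/a4.png",cv2.resize(i,None,fx=9,fy=9,interpolation=cv2.INTER_CUBIC))
```

```text
shift cm [-0.   -0.1   1.03] turn [ 0.0005 -0.0007  0.0003] pos [ 0.5901 -0.2165  0.1933] w 0.0375 F [-0.6  0.  -1.9] g 22.0 t 9.05
```

View pics/a4.png

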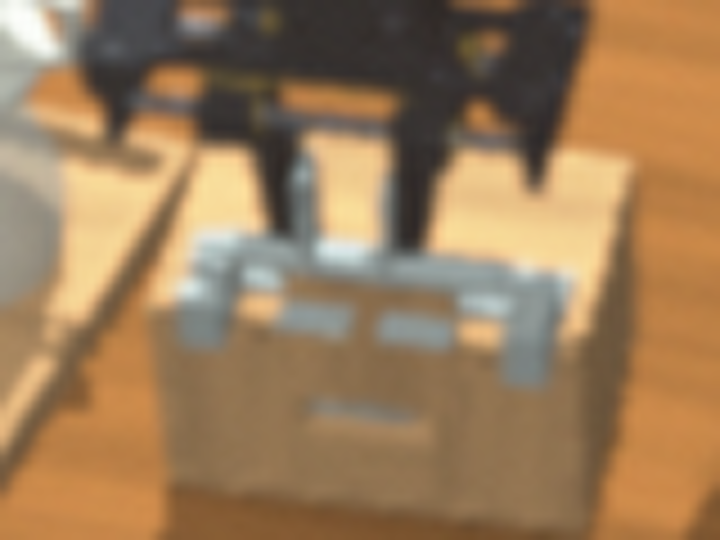

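Call:
move_arm(
  steps=[
    [[0, 0, 0.3], [0, 0, 0]],
    [[0, 0, 0.6], [0, 0, 0]],
    [[0, 0, 0.7], [0, 0, 0]],
    [[0, 0, 0.8], [0, 0, 0]],
    [[0, 0, 0.9], [0, 0, 0]],
    [[0, 0, 0.95], [0, 0, 0]],
    [[0, 0, 1.0], [0, 0, 0]],
    [[0, 0, 1.0], [0, 0, 0]],
  ],
)

```text
t: 9.9
tool_pos: [0.5899, -0.2164, 0.1829]
tcp_rot: [0.0, 0.999, 0.044, 0.0]
ft_force: [-0.4, -0.6, -1.2]
gripper_width: 0.0377
grip_force: 22.0
```

Call:
move_arm(
  steps=[
    [[0, 0, 0.1], [0, 0, 0]],
    [[0, 0, 0.2], [0, 0, 0]],
    [[0, 0, 0.3], [0, 0, 0]],
    [[0, 0, 0.3], [0, 0, 0]],
  ],
)

```text
t: 10.3
tool_pos: [0.5899, -0.2165, 0.1797]
tcp_rot: [0.0, 0.999, 0.044, -0.0]
ft_force: [-0.1, 0.1, -2.4]
gripper_width: 0.0375
grip_force: 22.0
```

Call:
move_arm(
  steps=[
    [[0, 0, 0.15], [0, 0, 0]],
    [[0, 0, 0.3], [0, 0, 0]],
    [[0, 0, 0.45], [0, 0, 0]],
    [[0, 0, 0.6], [0, 0, 0]],
    [[0, 0, 0.75], [0, 0, 0]],
    [[0, 0, 0.9], [0, 0, 0]],
    [[0, 0, 1.0], [0, 0, 0]],
    [[0, 0, 1.1], [0, 0, 0]],
    [[0, 0, 1.1], [0, 0, 0]],
    [[0, 0, 1.1], [0, 0, 0]],
  ],
)

```text
t: 11.3
tool_pos: [0.5899, -0.2165, 0.1688]
tcp_rot: [0.0, 0.999, 0.044, -0.0]
ft_force: [-0.1, -1.6, -2.9]
gripper_width: 0.0374
grip_force: 22.0
```

Call:
move_arm(
  steps=[
    [[0, 0, 0.1], [0, 0, 0]],
    [[0, 0, 0.2], [0, 0, 0]],
    [[0, 0, 0.3], [0, 0, 0]],
    [[0, 0, 0.35], [0, 0, 0]],
    [[0, 0, 0.35], [0, 0, 0]],
    [[0, 0, 0.35], [0, 0, 0]],
  ],
)

```text
t: 11.9
tool_pos: [0.59, -0.2165, 0.1654]
tcp_rot: [0.0, 0.999, 0.044, 0.0]
ft_force: [0.3, -3.1, -1.3]
gripper_width: 0.0378
grip_force: 22.0
```

Call:
move_arm(
  steps=[
    [[0, 0.05, 0], [0, 0, 0]],
    [[0, 0.05, 0.05], [0, 0, 0]],
    [[0, 0.05, 0.1], [0, 0, 0]],
    [[0, 0.05, 0.1], [0, 0, 0]],
    [[0, 0.05, 0.1], [0, 0, 0]],
  ],
)

```text
t: 12.4
tool_pos: [0.59, -0.2166, 0.1648]
tcp_rot: [-0.0, 0.999, 0.044, 0.0]
ft_force: [-1.7, 0.9, 5.8]
gripper_width: 0.0377
grip_force: 22.0
```

Call:
move_arm(
  steps=[
    [[0, 0, 0], [0, 0, 0]],
    [[0, 0, 0], [0, 0, 0]],
    [[0, 0, 0], [0, 0, 0]],
    [[0, 0, 0], [0, 0, 0]],
    [[0, 0, 0], [0, 0, 0]],
    [[0, 0, 0], [0, 0, 0]],
    [[0, 0, 0], [0, 0, 0]],
    [[0, 0, 0], [0, 0, 0]],
  ],
  gripper=0.18,
)

```text
t: 13.2
tool_pos: [0.59, -0.217, 0.1643]
tcp_rot: [0.0, 0.999, 0.044, -0.0]
ft_force: [-0.3, 0.7, -0.9]
gripper_width: 0.0723
grip_force: 0.0
```

Run:
```python
from h import *;from workcell import imaging
goal(.58997,-.2165,.25,.088)
c=imaging.camera("scene")
i=cv2.cvtColor(c["pixels"],cv2.COLOR_RGB2BGR)[160:220,190:270];cv2.imwrite("pics/a5.png",cv2.resize(i,None,fx=9,fy=9,interpolation=cv2.INTER_CUBIC))
```

```text
shift cm [ 0.01 -0.05 -8.57] turn [0.     0.     0.0002] pos [ 0.59   -0.217   0.1643] w 0.0723 F [-0.3  0.7 -0.9] g 0.0 t 13.2
```

View pics/a5.png

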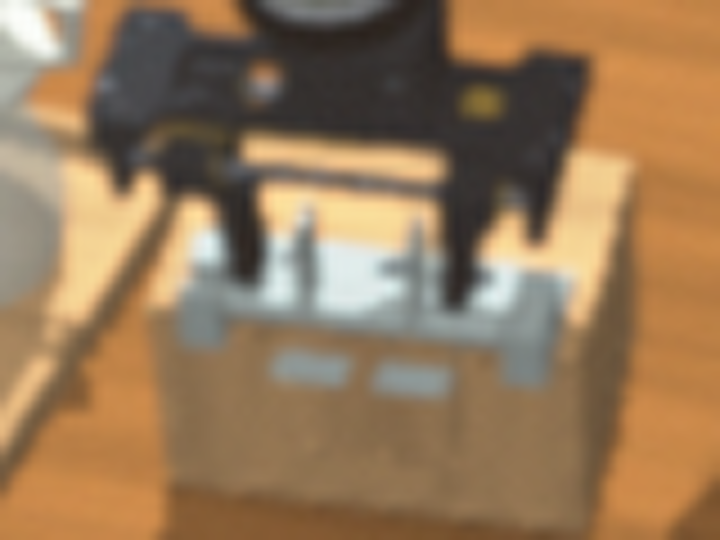

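Call:
move_arm(
  steps=[
    [[0, 0, -0.5], [0, 0, 0]],
    [[0, 0, -1.2], [0, 0, 0]],
    [[0, 0, -2], [0, 0, 0]],
    [[0, 0, -3.5], [0, 0, 0]],
    [[0, 0, -5.5], [0, 0, 0]],
    [[0, 0, -8], [0, 0, 0]],
    [[0, 0, -10.5], [0, 0, 0]],
    [[-4, 0, -12], [0, 0, 0]],
    [[-8, 0, -12], [0, 0, 0]],
    [[-12, 0, -12], [0, 0, 0]],
    [[-16, 0, -12], [0, 0, 0]],
    [[-18, 0, -12], [0, 0, 0]],
    [[-18, 0, -12], [0, 0, 0]],
  ],
)

```text
t: 14.55
tool_pos: [0.4091, -0.2328, 0.2856]
tcp_rot: [0.001, 0.999, 0.043, 0.0]
ft_force: [-0.1, -0.6, 0.8]
gripper_width: 0.0722
grip_force: 0.0
```

Run:
```python
from h import *;from workcell import imaging;import pickle
goal(.4,-.22,.25,.088)
d=pickle.load(open("c0.pkl","rb"));a=[];b=[]
for n,e,p in(("scene",(305,175),(200,168)),("top",(180,220),(298,202))):
    c=imaging.camera(n)
    for im,(x,y),l in((d[n]["pixels"],e,a),(c["pixels"],p,b)):
        l.append(cv2.resize(cv2.cvtColor(im,cv2.COLOR_RGB2BGR)[y:y+40,x:x+57],None,fx=7,fy=7,interpolation=cv2.INTER_CUBIC))
cv2.imwrite("pics/a6.png",np.vstack([np.hstack(a),np.hstack(b)]))
```

```text
shift cm [-0.8  -1.36  3.56] turn [ 0.0012 -0.0009 -0.0018] pos [ 0.4091 -0.2328  0.2856] w 0.0722 F [-0.1 -0.6  0.8] g 0.0 t 14.55
```

View pics/a6.png

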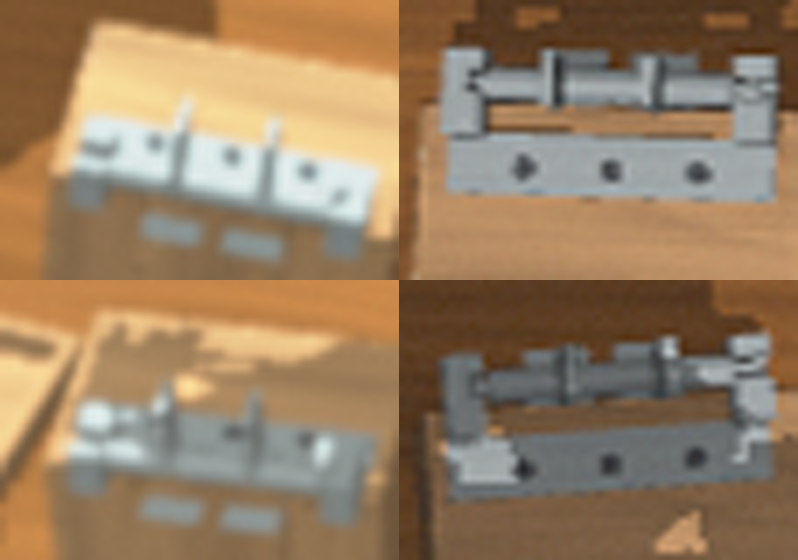

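```bash
python3 -c "
from workcell import job_done
print(job_done())"
```

```text
the job is handed in; nothing more can be done
None
```

The hatch now hangs on the canister's bin: the last pictures show it seated between the cheeks with the pin out as at the start and the gripper clear of it, and I handed the job in at about 15 s (no verdict was returned).

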